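# Turn the inspection torch end for end through a spring clip

## Robot

A 7-joint arm with a two-finger parallel gripper is mounted at the origin on the work surface. World frame = base frame: x ahead of the robot, y to its left, z up, the work surface at z = 0. Lengths are in m, angles in rad, forces in N, time in s.
With the tool pointing down it reaches from about 0.4 to 0.875 m from the base axis. Payload 19.3 kg.
Tool frame: the origin (TCP) lies midway between the tips of the shut fingers; the grasp point (between the pads) lies grip_depth behind it (grip_depth is the distance from the TCP to the grasp point, in m); z points along the fingers, y is the direction in which the jaws open and shut (so a half turn about z gives the same grasp; the last joint's range is limited). The gripper opens to 85 mm and grips with 20 to 120 N. Pads are 22 mm wide; open, the fingers measure 114 mm over their backs; the gripper's body (76 mm by 85 mm) begins 54 mm behind the grasp point. The pads swing forward as they close: fully open they stand 13 mm farther back than shut.
Start: joints at [-1.35, 0.521, -0.036, 1.599, 0.021, 1.021, -0.113], TCP at [0.179, 0.599, 0.231] pointing down, gripper open.
Joint ranges: [-2.91, 2.91], [-0.3, 2.13], [-1.5, 1.42], [0.17, 2.43], [-1.26, 4.41], [0.16, 1.93], [-2.52, 2.52]. Speed limits (rad/s): [1.89, 1.89, 2.39, 2.39, 3.01, 3.01, 3.01].

## Interface

Orientations are given as a 3x3 rotation matrix whose columns are the frame's x, y, z axes.
In Python, from workcell import * gives the robot as it stands.
- The arm moves only by the shell command python3 -m pendant 'ROWS' [OPENING]. ROWS is JSON, a list of rows, each a list of 4 numbers: the shift along the tool's x, y, z in cm, then the turn about the tool's z in degrees. In form: [[dx, dy, dz, twist], ...]. A call has 1 to 5 rows; each row shifts and turns the pose as measured when the row begins, along the tool's axes as they then stand; what a row does not reach is not made up. A row lasts 1/12 s, in which the tool goes at most 41.7 mm and 7.16 degrees, less where a joint would pass 70% of its speed; a pose out of reach is approached as far as the arm can. A call is refused whole if a number of a shift passes 4.17 or a number of a turn 7.16, either way. A call with a gripper value outside its range is refused whole. OPENING is the finger opening in cm, from 0 to 8.54, set as the call begins (- or left out, the last holds). The fingers move at their own pace and stop on an object; the grip force is fixed at half the most. Time passes only in rows, so rows that do not move let the fingers close. It gives the time, the measured TCP pose, the force and the opening at its end, in the units of the state.
- sense(): the state, without advancing time (a new reading comes with each control period).
- grab_frame(name): name is "scene" or "top" or "wrist"; returns a dict with "color" (420x560x3 uint8, blue, green, red), "depth" (420x560 float32, m along the optical axis (not along the pixel's ray), 0 where there is no reading), "fx", "fy", "cx", "cy" (pixels), "xyz" and "rotation" of the camera in the world; the wrist camera has in their place "mount" (4x4, takes a point from camera to tool coordinates, whose origin is the TCP and whose axes are the flange's). Camera axes: x right, y up, looking along -z (the intrinsics and any distortion apply to the point x, -y, -z); pixel columns grow to the right and rows downward; lengths in m; the calibration is good to about 2 mm. The wrist camera is an equidistant fisheye: a pixel r from the principal point sees the ray r / f radians off the axis. A picture is of the moment at which its call begins: read the wrist's pose just before it.
- hand_in(): hands the job in, once; it reports no verdict.
Trained networks look in a picture, given as the dict that the camera call returned (one of the last four; its "shot" number tells which), for a name from the list of things; names that differ only in an ending like _2 or _b are one class to them, and where a whole thing is asked for, a point or a joint stands for the part that bears it (a point fixed in the world has none). Each returns a list of dicts, best first, with "confidence" (0 to 1); they miss things now and then, are a little off and sometimes report something else, mostly with a low value. They report only what shows in the picture. A call takes as long as a camera call. They do not tell look-alikes from the thing itself.
- find_in(picture, name): "at" ([x, y, z] in m, in the coordinates of the camera as it stood for that picture, good to about 4 mm: the middle of the surface that is visible of it).
- regions_of(picture, name): "pixels" (420x560 bool, what is visible of it).
The state is a dict: "t": time; "joints": joint angles; "joint_velocities": joint speeds; "tau": joint torques, N m; "tcp_pos": TCP position; "ee_rot": TCP orientation; "force": force on the tool from outside, world axes, zero at the start; "torque": the same for the moment, N m; "width": opening from 0.0 (shut) to 1.0 (fully open).
Only numpy, scipy, OpenCV 4.12 (cv2) and the standard library are available. Lean on these libraries where they do the work, as an engineer would, in place of code of your own. Each camera call takes 0.05 s, during which the arm holds its last target.

## Task

The pocket torch with the orange head needs its beam checked. Pick it out of its grey rest by the orange head, press its middle down into the steel spring clip and let go; then take it by its black handle on the other side of the clip, pull it up out of the clip and lay it in the white beam checker with the orange head lying in the V and the lens facing the green window. Leave the blue-headed torch and the camera lens where they are.

Things in the scene. Friction and masses are not known exactly. Their poses are not given: they have to be found in the camera images.
- torch_orange_mid (a point): Centre (mid-length, on the axis) of the torch to move: level round bar 180 mm long, 22 mm thick, 50 to 100 g, balanced at its centre. x axis: handle to lens. Black, with orange head (x +30 to +90 mm). It starts in one of two grey V rests, axis 40 mm above the table; the rest (66 mm wide, 62 high) encloses x -106 to +18 mm. Only the head end beyond is free to grip, best at x = +50 mm; only table beneath.
- torch_orange_lens (a point): Centre of the orange torch's flat lens end, 90 mm from its centre along its +x axis (the torch's x axis again).
- clip_seat (a point): Torch axis when fully down in the clip, mid-clip, 45 mm above the table. Torch lies along the clip's x (either way). Fixed steel leaves 20 mm long on both sides; lips 9 mm above the seat, 16 mm apart, spring open; flared guides to 24 mm above it, 48 mm wide. Base 50 x 80 x 6 mm. Push straight down or pull straight up: 5 to 12 N. Torch ends overhang freely: grip 50 mm from the middle.
- checker_seat (a point): Where the torch's centre comes to lie in the fixed white beam checker, 40 mm above the table. x axis points to its green window. V trough, sides at 50 degrees, 53 mm wide at its top edges (54 mm high), from x = -18 to the window plate at +102 mm (62 mm high; meter box behind, 75 mm high). Head half lies in the V, 12 mm short of the window; handle overhangs the open end. No finger room in the V.
- torch_blue_mid (a point): Centre of the blue-headed torch, not to be moved: otherwise like the orange one, in the other grey rest, 40 mm above the table, x axis from handle to lens.
- camera_lens: Black camera lens standing upright, not to be moved: 76 mm across, 130 mm tall; origin at the centre of its underside.
There are look-alikes about, which are no part of the job. What is shaped like the part that bears torch_orange_mid but turquoise is not meant.

How it is judged:
On the way, in this order (a step that is already met when the one before it is completed fails the run):
1. the orange torch is lifted out of its rest, held by the head half (height (world z) of torch_orange_mid above 0.065 m and contact force between torch_orange and the fingers above 0.5 N and x of the grasp point in the frame of torch_orange_mid above 0.015 m), for 0.1 s.
2. the torch is snapped fully into the clip at its middle (within 15 mm along the clip, 6 mm in height, 10 degrees) and let go (x of torch_orange_mid in the frame of clip_seat between -0.015 and 0.015 m and y of torch_orange_mid in the frame of clip_seat between -0.008 and 0.008 m and z of torch_orange_mid in the frame of clip_seat between -0.006 and 0.006 m and angle between the x axis of torch_orange_mid and the x axis of clip_seat, either way round below 0.175 rad and contact force between torch_orange and the fingers below 0.1 N), for 0.2 s.
3. the torch is pulled up out of the clip, held by its handle half (z of torch_orange_mid in the frame of clip_seat above 0.03 m and contact force between torch_orange and the fingers above 0.5 N and x of the grasp point in the frame of torch_orange_mid below -0.015 m), for 0.1 s.
At the end, for the whole second after the job is handed in: The orange torch lies at rest in the checker's V, released: its centre within 20 mm of the seat, its axis within 10 degrees of the checker's, its lens towards the window (distance between torch_orange_mid and checker_seat below 0.02 m and angle between the x axis of torch_orange_mid and the x axis of checker_seat, either way round below 0.175 rad and x of torch_orange_lens in the frame of checker_seat above 0.05 m and contact force between torch_orange and the fingers below 0.1 N and linear speed of torch_orange below 0.02 m/s); the robot touches nothing.
It fails at once if the blue-headed torch is moved more than 20 mm (distance of torch_blue_mid from where it was at the start of the episode above 0.02 m).
It fails at once if the camera lens is moved more than 20 mm (distance of camera_lens from where it was at the start of the episode above 0.02 m).
It also fails if it takes over 61 s, if anything falls off the work surface, if the arm or the gripper's body presses on something with over 40 N, if the wrist force passes 120 N, or if a joint passes its speed limit or range.

## Working session

There is one attempt and no reset: what is moved stays moved. The work goes in short steps, Python scripts to look and compute and a shell command to move; the robot and the scene stay as the last step left them, time stands still between calls to the robot, and variables do not carry over. Pictures are saved under pics/ and viewed, and the job is handed in when it is done.

```bash
ls; mkdir -p pics
python3 - <<'E'
from workcell import *
import cv2
s=sense(); print(s)
for n in ["scene","top","wrist"]:
    p=grab_frame(n); cv2.imwrite(f"pics/{n}0.png",p["color"]); print(n,{k:v for k,v in p.items() if k not in("color","depth")})
E
```

```text
pics
{'t': 0.0, 'joints': array([-1.35017461,  0.52199616, -0.03636205,  1.6000312 ,  0.0211978 ,
        1.02110108, -0.11279489]), 'joint_velocities': array([ 0.00052487, -0.00090171, -0.00088769,  0.00033335,  0.00167876,
        0.00146084,  0.00066724]), 'tau': array([-1.08908305e-03, -9.27113986e+01,  1.97943918e+00, -3.69945252e+01,
        1.78840093e-02,  8.01355432e-03,  1.96001167e-05]), 'tcp_pos': array([0.17912781, 0.59841214, 0.23072816]), 'ee_rot': array([[-9.58015601e-01,  2.86715952e-01, -2.68052471e-04],
       [ 2.86716070e-01,  9.58014949e-01, -1.11932001e-03],
       [-6.41286274e-05, -1.14918098e-03, -9.99999338e-01]]), 'force': array([-0.04597995,  0.38670496,  0.87532205]), 'torque': array([-0.00831169,  0.01929734,  0.04261595]), 'width': 1.0038559537528655}
scene {'fx': 473.85109157465433, 'fy': 473.85109157465433, 'cx': 278.05724316771057, 'cy': 216.44852764456797, 'xyz': array([1.46658774, 0.45439523, 1.28407105]), 'rotation': array([[-0.3916018 , -0.72216824,  0.57019388],
       [ 0.92009667, -0.3016959 ,  0.24980332],
       [-0.00837487,  0.62245692,  0.78260925]]), 'shot': 1}
top {'fx': 380.0064817156416, 'fy': 380.0064817156416, 'cx': 276.0479184703962, 'cy': 207.54310910606057, 'xyz': array([0.32636027, 0.07207842, 1.13423912]), 'rotation': array([[-0.11635313,  0.97236346, -0.20241357],
       [-0.99320574, -0.1143363 ,  0.02166928],
       [-0.0020728 ,  0.20355961,  0.97906036]]), 'shot': 2}
wrist {'fx': 325.19226210127806, 'fy': 325.19226210127806, 'cx': 277.6650116777222, 'cy': 205.40985399301266, 'mount': array([[ 2.37996160e-04,  9.50458371e-01,  3.10851778e-01,
         7.85453147e-02],
       [ 9.99999584e-01, -4.99966977e-04,  7.63070232e-04,
        -1.04244113e-04],
       [ 8.80682113e-04,  3.10851467e-01, -9.50458095e-01,
        -1.41880103e-01],
       [ 0.00000000e+00,  0.00000000e+00,  0.00000000e+00,
         1.00000000e+00]]), 'shot': 3}
```

View pics/scene0.png

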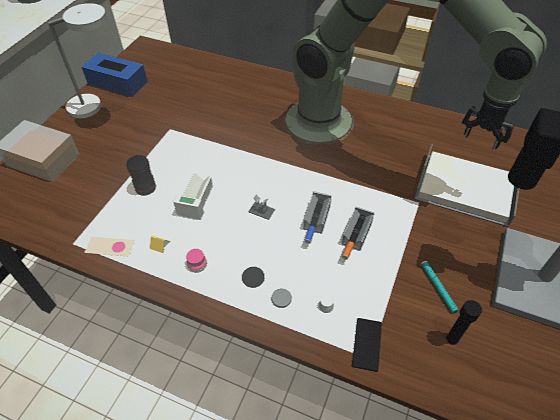

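View pics/top0.png

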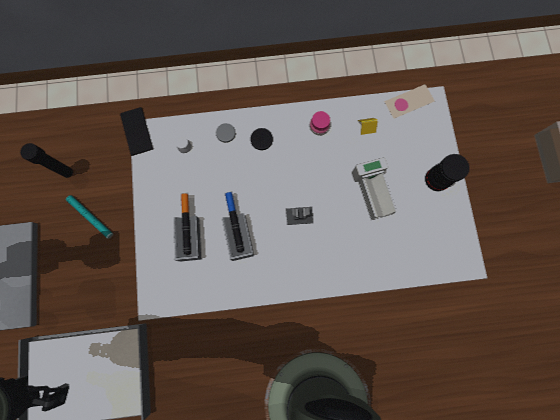

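View pics/wrist0.png

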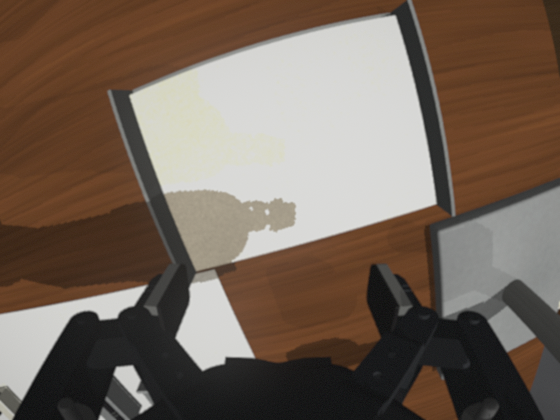

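The top view shows the orange-headed torch at (186,225), the blue-headed torch at (236,228), the clip at (300,215), the checker at (375,190) and the lens at (447,172). The turquoise look-alike is at (88,216). Next I'll measure them.

```bash
cat > h.py <<'E'
from workcell import *
import numpy as np, cv2
def cloud(p):
    d=p["depth"]; v,u=np.mgrid[0:420,0:560]
    X=np.stack([(u-p["cx"])/p["fx"]*d,-(v-p["cy"])/p["fy"]*d,-d],-1)
    W=X@p["rotation"].T+p["xyz"]; W[d==0]=np.nan
    return W
def w2p(p,P):
    c=p["rotation"].T@(np.asarray(P)-p["xyz"]); return p["cx"]+p["fx"]*c[0]/-c[2], p["cy"]-p["fy"]*c[1]/-c[2]
def line(P):
    m=np.median(P,0); q=P[:,:2]; c=q.mean(0); w,v=np.linalg.eigh(np.cov((q-c).T)); a=v[:,1]; return c,a,np.percentile((q-c)@a,[2,98])
E
python3 - <<'E'
from h import *
for n in ["top","scene"]:
    p=grab_frame(n); W=cloud(p); 
    for k in ["torch_orange_mid","torch_blue_mid","clip_seat","checker_seat","camera_lens"]:
        try:
            f=find_in(p,k); print(n,k,[( (p["rotation"]@np.array(x["at"])+p["xyz"]).round(3).tolist(),round(x["confidence"],2)) for x in f[:5]])
        except Exception as e: print(k,e)
    img=p["color"]
    hsv=cv2.cvtColor(img,cv2.COLOR_BGR2HSV)
    for nm,lo,hi in [("orange",(5,150,100),(16,255,255)),("blue",(105,150,80),(125,255,255)),("green",(45,80,40),(85,255,255))]:
        m=cv2.inRange(hsv,lo,hi)>0; 
        m&=(W[...,2]>0.02)&(W[...,2]<0.1)&(W[...,0]>.3)&(W[...,0]<1.1)&(np.abs(W[...,1])<.5)
        P=W[m]; 
        if len(P)>5: print(n,nm,len(P),P.mean(0).round(3),P[:,2].max().round(3),[np.round(x,3) for x in line(P)])
    m=(W[...,2]>0.018)&(W[...,2]<0.2)&(W[...,0]>.3)&(W[...,0]<0.9)&(np.abs(W[...,1])<.6)
    c,l,st,ce=cv2.connectedComponentsWithStats(m.astype(np.uint8))
    for i in range(1,c):
        if st[i,4]>30: P=W[l==i]; print(n,st[i],np.round(line(P)[0],3),np.round(line(P)[1],3),np.round(line(P)[2],3),P[:,2].max().round(3))
    np.save(n+"W.npy",W); 
    if n=="top": cv2.imwrite("pics/topc.png",cv2.resize(img[110:270,160:320],None,fx=4,fy=4,interpolation=cv2.INTER_CUBIC)[:600,:])
    else: cv2.imwrite("pics/scc.png",cv2.resize(img[150:290,170:385],None,fx=3.7,fy=3.7,interpolation=cv2.INTER_CUBIC)[:600,:800])
E
```

```text
top torch_orange_mid [([0.534, 0.31, 0.048], 0.81), ([0.592, 0.603, 0.023], 0.71), ([0.521, 0.169, 0.053], 0.67)]
top torch_blue_mid [([0.524, 0.171, 0.05], 0.79)]
top clip_seat [([0.521, -0.016, 0.003], 0.58)]
top checker_seat [([0.582, -0.251, 0.047], 0.8)]
top camera_lens []
top orange 110 [0.596 0.312 0.05 ] 0.055 [array([0.596, 0.312]), array([-0.997,  0.076]), array([-0.026,  0.026])]
top blue 111 [0.585 0.18  0.05 ] 0.057 [array([0.585, 0.18 ]), array([-0.994, -0.112]), array([-0.027,  0.027])]
top green 109 [ 0.635 -0.243  0.076] 0.081 [array([ 0.635, -0.243]), array([-0.146,  0.989]), array([-0.022,  0.021])]
top [310 111  21  23 354] [ 0.803 -0.119] [-0.804  0.595] [-0.031  0.023] 0.057
top [360 118  18  13 156] [ 0.785 -0.27 ] [0. 1.] [-0.024  0.024] 0.045
top [176 137  14  14 149] [0.787 0.309] [-0.511  0.86 ] [-0.018  0.018] 0.042
top [ 427  154   43   36 1045] [ 0.585 -0.444] [-0.388  0.922] [-0.045  0.024] 0.136
top [ 353  158   44   61 1551] [ 0.578 -0.25 ] [-0.978 -0.21 ] [-0.072  0.083] 0.081
top [ 222  191   32   70 1210] [0.495 0.169] [-0.994 -0.109] [-0.113  0.07
[... 909 characters left out ...]
60] [ 0.606 -0.441] [-0.707  0.707] [-0.035  0.035] 0.137
scene [174 173  39  45 982] [ 0.596 -0.244] [-0.981 -0.193] [-0.062  0.098] 0.081
scene [304 191  28  53 810] [0.501 0.173] [-0.994 -0.105] [-0.116  0.078] 0.067
scene [254 194  15  18 128] [ 0.532 -0.019] [0.158 0.987] [-0.022  0.022] 0.07
scene [342 206  33  54 867] [0.514 0.318] [-1.     0.028] [-0.115  0.077] 0.068
scene [151 235  17  14 125] [ 0.8   -0.267] [-0.049  0.999] [-0.025  0.024] 0.046
scene [186 249  21  21 335] [ 0.818 -0.113] [0.537 0.844] [-0.032  0.022] 0.058
scene [423 261  15  21  90] [0.565 0.575] [-0.747 -0.665] [-0.034  0.038] 0.027
scene [320 295  14  16 158] [0.796 0.314] [-0.78  -0.626] [-0.017  0.019] 0.043
```

View pics/topc.png

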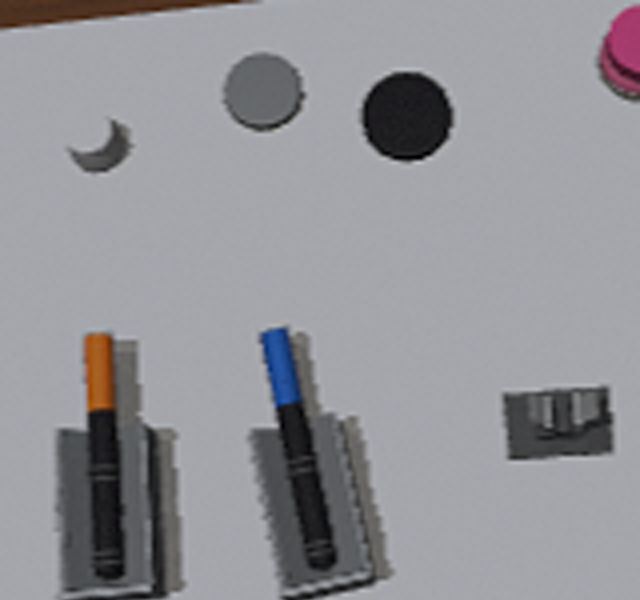

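View pics/scc.png

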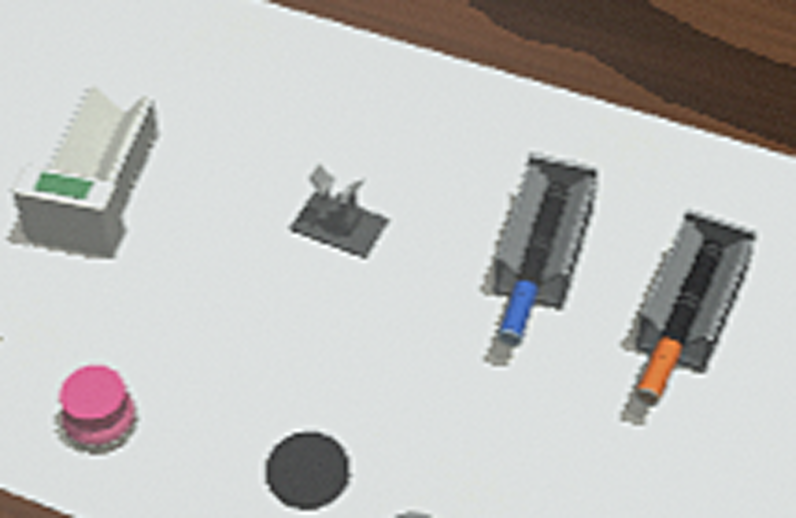

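The orange head is at about (0.597, 0.313) pointing +x, with the blue torch beside it at y=0.18. The turquoise bar at (0.59, 0.60) scores high for the same class but is excluded by colour. The pink cap at (320,122) and the yellow block are no candidates. The close crop shows the orange head sticking out of its rest toward +x. I'll move over it.

```bash
cat >> h.py <<'E'
def plan(xy,yaw_axis,z=None):
    """print shift in cm in tool axes, and twist (deg) so that jaw y axis is perpendicular to yaw_axis(torch dir)"""
    s=sense(); R=s["ee_rot"]; d=np.array([xy[0],xy[1],z if z is not None else s["tcp_pos"][2]])-s["tcp_pos"]
    a=np.array([yaw_axis[0],yaw_axis[1],0]); a/=np.linalg.norm(a)
    t=R.T@a; tw=np.degrees(np.arctan2(t[1],t[0])); tw=(tw+90)%180-90
    print("t",round(s["t"],2),"tcp",s["tcp_pos"].round(4),"R",R.round(3).tolist(),"shift cm",(R.T@d*100).round(2),"twist",tw.round(2),"F",s["force"].round(1),"w",round(s["width"],2))
E
python3 - <<'E'
from h import *
try: print("gd",grip_depth)
except Exception as e: print(e)
import workcell; print([k for k in dir(workcell) if not k.startswith('_')])
plan([0.587,0.314],[1,-0.02])
E
python3 -m pendant '[[-3.5,-1.5,0,-3],[-3.9,-1.4,0,-3],[-3.9,-1.3,0,-3],[-3.9,-1.3,0,-3],[-3.9,-1.3,0,-3]]'
python3 - <<'E'
from h import *
plan([0.587,0.314],[1,-0.02])
E
```

```text
gd 0.0187
['Unreachable', 'find_in', 'grab_frame', 'grip_depth', 'hand_in', 'regions_of', 'sense']
t 0.75 tcp [0.1792 0.5987 0.2313] R [[-0.958, 0.287, 0.0], [0.287, 0.958, -0.0], [-0.0, -0.0, -1.0]] shift cm [-47.23 -15.58   0.  ] twist -15.52 F [0.4 0.9 0.3] w 1.0
t: 1.17
tcp_pos: [0.3488, 0.5003, 0.2305]
ee_rot: [[-1.0, 0.003, -0.004], [0.003, 1.0, 0.002], [0.004, 0.002, -1.0]]
force: [0.3, 0.8, -0.0]
width: 1.0
t 1.17 tcp [0.3488 0.5003 0.2305] R [[-1.0, 0.003, -0.004], [0.003, 1.0, 0.002], [0.004, 0.002, -1.0]] shift cm [-23.88 -18.55  -0.14] twist 0.96 F [ 0.3  0.8 -0. ] w 1.0
```

```bash
python3 -m pendant '[[-3.1,-2.5,0,0],[-3.2,-2.5,0,0],[-3.2,-2.5,0,0],[-3.2,-2.5,0,0],[-3.2,-2.5,0,0]]'
python3 -m pendant '[[-3.2,-2.5,0,0],[-2.5,-2.0,0,1],[-2.0,-1.4,0,0],[0,0,0,0]]'
cat >> h.py <<'E'
def wrist():
    s=sense(); p=grab_frame("wrist"); M=p["mount"]; R=s["ee_rot"]
    p["rotation"]=R@M[:3,:3]; p["xyz"]=R@M[:3,3]+s["tcp_pos"]; return p,s
def fcloud(p):
    d=p["depth"]; v,u=np.mgrid[0:420,0:560]; x=(u-p["cx"])/p["fx"]; y=(v-p["cy"])/p["fy"]
    r=np.hypot(x,y)+1e-9; k=np.tan(np.minimum(r,1.45))/r
    X=np.stack([x*k*d,-y*k*d,-d],-1); W=X@p["rotation"].T+p["xyz"]; W[d==0]=np.nan; return W
E
python3 - <<'E'
from h import *
plan([0.587,0.314],[1,-0.02])
p,s=wrist(); cv2.imwrite("pics/w1.png",p["color"]); W=fcloud(p)
hsv=cv2.cvtColor(p["color"],cv2.COLOR_BGR2HSV)
m=cv2.inRange(hsv,(5,150,80),(18,255,255))>0
m&=(W[...,2]>.03)&(W[...,2]<.07); P=W[m]; print(len(P),P.mean(0),line(P),np.percentile(P,[1,99],axis=0))
# top ridge
c,a,e=line(P)
n=np.array([-a[1],a[0]]); print(np.percentile((P[:,:2]-c)@n,[2,98]),np.percentile(P[:,2],98))
E
```

```text
t: 1.58
tcp_pos: [0.513, 0.3716, 0.23]
ee_rot: [[-1.0, -0.002, -0.003], [-0.002, 1.0, 0.004], [0.003, 0.004, -1.0]]
force: [0.2, 0.6, -0.2]
width: 1.002
t: 1.92
tcp_pos: [0.5991, 0.3008, 0.2295]
ee_rot: [[-1.0, 0.026, 0.0], [0.026, 1.0, 0.001], [-0.0, 0.001, -1.0]]
force: [0.1, -0.8, 0.0]
width: 1.0
t 1.92 tcp [0.5991 0.3008 0.2295] R [[-1.0, 0.026, 0.0], [0.026, 1.0, 0.001], [-0.0, 0.001, -1.0]] shift cm [1.25 1.29 0.  ] twist -0.36 F [ 0.1 -0.8  0. ] w 1.0
986 [0.59711599 0.3140476  0.04838952] (array([0.59711599, 0.3140476 ]), array([-0.99996392,  0.00849468]), array([-0.02750643,  0.02613348])) [[0.57033756 0.30474195 0.04427289]
 [0.62531975 0.32347127 0.05118925]]
[-0.00929332  0.00914264] 0.05100194019781283
```

View pics/w1.png

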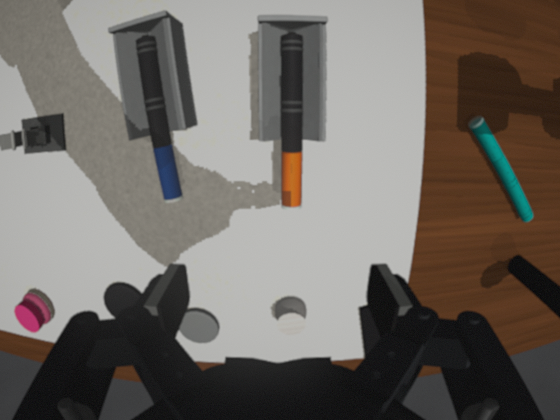

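The wrist view shows the orange head at (291,180) sticking out of its rest, blue at (160,120) and turquoise at (500,170). The head spans x 0.569–0.626 at y=0.314. I'll descend at x=0.587.

```bash
python3 -m pendant '[[1.3,1.3,1.0,-0.4],[0,0,3.5,0],[0,0,3.5,0],[0,0,3.5,0],[0,0,3,0]]'
python3 - <<'E'
from h import *
plan([0.587,0.314],[1,-0.012],0.0213)
E
```

```text
t: 2.38
tcp_pos: [0.5857, 0.3222, 0.0875]
ee_rot: [[-1.0, 0.016, 0.009], [0.016, 1.0, 0.011], [-0.009, 0.011, -1.0]]
force: [-0.1, 0.7, 0.4]
width: 1.0
t 2.38 tcp [0.5857 0.3222 0.0875] R [[-1.0, 0.016, 0.009], [0.016, 1.0, 0.011], [-0.009, 0.011, -1.0]] shift cm [-0.08 -0.9   6.61] twist -0.24 F [-0.1  0.7  0.4] w 1.0
```

```bash
python3 -m pendant '[[0,-0.8,1.5,0],[0,0,1.5,0],[0,0,0,0],[0,0,0,0]]'
python3 - <<'E'
from h import *
plan([0.587,0.314],[1,-0.012],0.0213)
E
```

```text
t: 2.72
tcp_pos: [0.5788, 0.3171, 0.0492]
ee_rot: [[-1.0, 0.01, -0.0], [0.01, 1.0, 0.008], [0.001, 0.008, -1.0]]
force: [0.2, -0.3, 0.0]
width: 1.0
t 2.72 tcp [0.5788 0.3171 0.0492] R [[-1.0, 0.01, -0.0], [0.01, 1.0, 0.008], [0.001, 0.008, -1.0]] shift cm [-0.82 -0.32  2.79] twist 0.09 F [ 0.2 -0.3  0. ] w 1.0
```

```bash
python3 -m pendant '[[-0.8,-0.3,1.0,0],[0,0,1.0,0],[0,0,0.7,0],[0,0,0,0]]'
python3 - <<'E'
from h import *
plan([0.587,0.314],[1,-0.012],0.0213)
E
```

```text
t: 3.05
tcp_pos: [0.5884, 0.3164, 0.0232]
ee_rot: [[-1.0, 0.009, 0.003], [0.009, 1.0, 0.011], [-0.003, 0.011, -1.0]]
force: [0.5, 0.2, 0.8]
width: 1.005
t 3.05 tcp [0.5884 0.3164 0.0232] R [[-1.0, 0.009, 0.003], [0.009, 1.0, 0.011], [-0.003, 0.011, -1.0]] shift cm [ 0.14 -0.25  0.19] twist 0.18 F [0.5 0.2 0.8] w 1.01
```

```bash
python3 -m pendant '[[0.1,-0.25,0.2,0],[0,0,0,0],[0,0,0,0],[0,0,0,0]]' 1.8
python3 -m pendant '[[0,0,0,0],[0,0,0,0],[0,0,0,0],[0,0,0,0]]' 0
python3 -m pendant '[[0,0,0,0],[0,0,0,0]]' 0
python3 - <<'E'
from h import *
plan([0.587,0.314],[1,-0.012],0.0213)
E
```

```text
t: 3.38
tcp_pos: [0.5876, 0.3138, 0.0216]
ee_rot: [[-1.0, 0.009, 0.004], [0.009, 1.0, 0.012], [-0.004, 0.012, -1.0]]
force: [-0.1, -0.6, 0.1]
width: 0.454
t: 3.72
tcp_pos: [0.588, 0.3148, 0.0228]
ee_rot: [[-1.0, 0.009, 0.005], [0.009, 1.0, 0.013], [-0.005, 0.013, -1.0]]
force: [-0.3, 0.0, -0.0]
width: 0.235
t: 3.88
tcp_pos: [0.588, 0.3147, 0.0228]
ee_rot: [[-1.0, 0.009, 0.005], [0.009, 1.0, 0.013], [-0.005, 0.013, -1.0]]
force: [0.7, 0.6, -1.1]
width: 0.239
t 3.88 tcp [0.588  0.3147 0.0228] R [[-1.0, 0.009, 0.005], [0.009, 1.0, 0.013], [-0.005, 0.013, -1.0]] shift cm [ 0.1  -0.07  0.15] twist 0.19 F [ 0.7  0.6 -1.1] w 0.24
```

```bash
python3 -m pendant '[[0,0,-2,0],[0,0,-3,0],[0,0,-3,0],[0,0,-3,0],[0,0,-3,0]]'
python3 -m pendant '[[0,0,0,0],[0,0,0,0]]'
python3 - <<'E'
from h import *
plan([0.587,0.314],[1,-0.012],0.0213)
for n in ["wrist","scene"]:
    p=grab_frame(n); c=p["color"]
    cv2.imwrite(f"pics/{n}2.png",c if n=="wrist" else cv2.resize(c[80:290,170:450],None,fx=2.5,fy=2.5))
E
```

```text
t: 4.3
tcp_pos: [0.5837, 0.3103, 0.16]
ee_rot: [[-1.0, 0.009, -0.006], [0.009, 1.0, 0.005], [0.006, 0.005, -1.0]]
force: [0.6, 0.4, -0.8]
width: 0.236
t: 4.47
tcp_pos: [0.5861, 0.3113, 0.1669]
ee_rot: [[-1.0, 0.009, 0.001], [0.009, 1.0, 0.01], [-0.001, 0.01, -1.0]]
force: [-0.8, 0.3, -1.2]
width: 0.238
t 4.47 tcp [0.5861 0.3113 0.1669] R [[-1.0, 0.009, 0.001], [0.009, 1.0, 0.01], [-0.001, 0.01, -1.0]] shift cm [-0.07  0.13 14.56] twist 0.17 F [-0.8  0.3 -1.2] w 0.24
```

View pics/scene2.png

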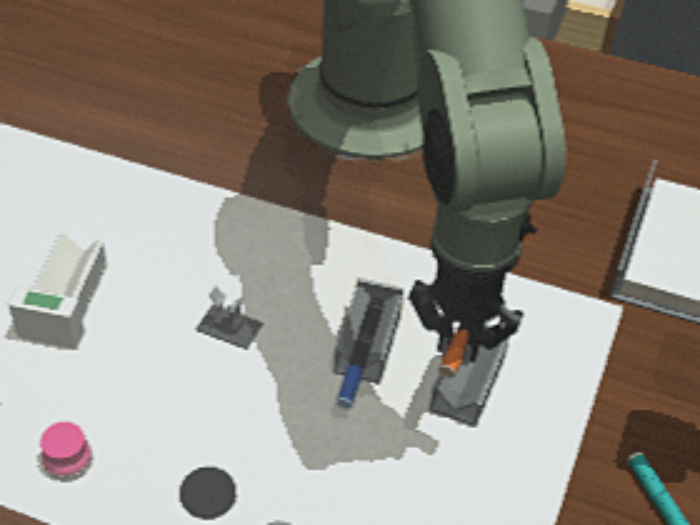

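View pics/wrist2.png

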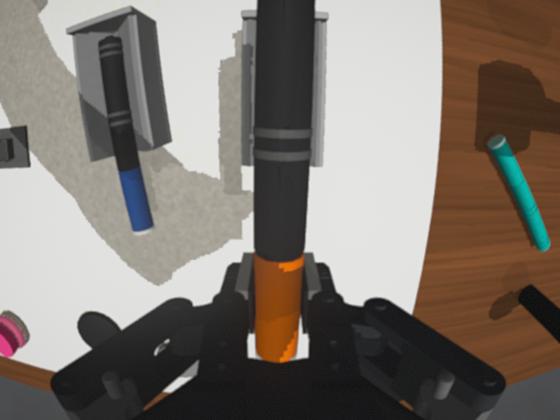

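The torch is held by the head, with the black handle running straight back in the wrist view at (283,150). I'll check its pitch, then move toward the clip and measure the clip from the wrist.

```bash
python3 -m pendant '[[0.3,-3,-0.5,0],[0.3,-3.5,0,0],[0.3,-3.5,0,0],[0.3,-3.5,0,0],[0.3,-3.5,0,0]]'
python3 -m pendant '[[0.3,-2.5,0,0],[0,-1,0,0],[0,0,0,0],[0,0,0,0]]'
cat > m.py <<'E'
from h import *
import sys
p,s=wrist(); W=fcloud(p); cv2.imwrite(f"pics/{sys.argv[1]}.png",p["color"]); np.save("W.npy",W); np.save("C.npy",p["color"])
R=s["ee_rot"]; T=(W-s["tcp_pos"])@R   # tool coords
print("tcp",s["tcp_pos"].round(4))
hsv=cv2.cvtColor(p["color"],cv2.COLOR_BGR2HSV)
m=(np.abs(T[...,1])<.013)&(T[...,0]>.014)&(T[...,0]<.17)&(np.abs(T[...,2]+.02)<.03)
P=T[m]; 
if len(P)>100:
    # ridge
    for x in np.arange(.02,.16,.02):
        q=P[np.abs(P[:,0]-x)<.005]
        if len(q)>10: print("x",x.round(3),"ytool",(np.percentile(q[:,1],[2,98])).round(4),"axis z",(np.percentile(q[:,2],3)+.011).round(4))
    o=(cv2.inRange(hsv,(5,130,60),(18,255,255))>0)&(np.abs(T[...,1])<.013)&(np.abs(T[...,2]+.02)<.03)
    print("orange x tool",np.percentile(T[o][:,0],[1,99.5]).round(4))
E
python3 m.py w3
python3 - <<'E'
from h import *
W=np.load("W.npy"); 
m=(np.abs(W[...,0]-.53)<.06)&(np.abs(W[...,1]+.02)<.07)
for lo,hi in [(.004,.009),(.03,.05),(.05,.058),(.058,.064),(.064,.075)]:
    P=W[m&(W[...,2]>lo)&(W[...,2]<hi)]
    if len(P)>4: print(lo,len(P),np.percentile(P[:,:2],[1,50,99],axis=0).round(4).tolist())
E
```

```text
t: 4.98
tcp_pos: [0.5654, 0.1441, 0.1625]
ee_rot: [[-1.0, -0.003, -0.007], [-0.004, 1.0, 0.01], [0.007, 0.01, -1.0]]
force: [1.2, 0.8, -0.9]
width: 0.242
t: 5.32
tcp_pos: [0.5599, 0.0984, 0.1581]
ee_rot: [[-1.0, 0.006, -0.014], [0.006, 1.0, 0.006], [0.014, 0.005, -1.0]]
force: [0.5, 0.6, -0.6]
width: 0.24
tcp [0.5599 0.0984 0.1581]
x 0.02 ytool [-0.0104  0.0103] axis z -0.0175
x 0.04 ytool [-0.0099  0.0107] axis z -0.0178
x 0.06 ytool [-0.0095  0.0115] axis z -0.0184
x 0.08 ytool [-0.0089  0.0117] axis z -0.0184
x 0.1 ytool [-0.0085  0.0122] axis z -0.0187
x 0.12 ytool [-0.0086  0.0128] axis z -0.0181
orange x tool [-0.038   0.0177]
0.004 2293 [[0.5043, -0.0568], [0.521, -0.0017], [0.5549, 0.0207]]
0.03 433 [[0.5177, -0.0336], [0.5283, -0.0217], [0.5408, -0.0029]]
0.05 399 [[0.5168, -0.0337], [0.5286, -0.0276], [0.542, -0.0038]]
0.058 294 [[0.519, -0.0392], [0.5284, -0.0346], [0.5391, -0.0003]]
0.064 292 [[0.5188, -0.043], [0.5291, -0.0383], [0.5402, 0.0052]]
```

View pics/w3.png

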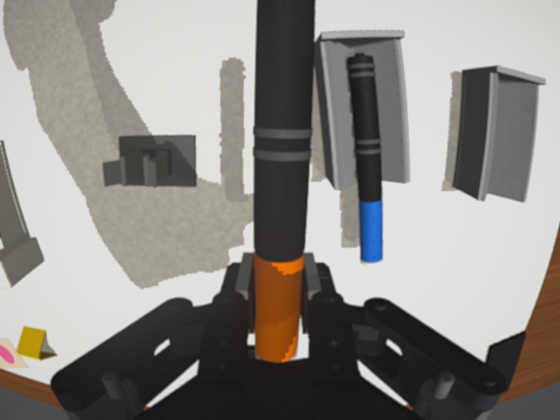

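Run:
```python
from h import *
W=np.load("W.npy"); C=np.load("C.npy"); g=C.max(-1)
m=(np.abs(W[...,0]-.53)<.045)&(np.abs(W[...,1]+.02)<.07)&(g<110)&(W[...,2]<.009)&(W[...,2]>.002)
n,l,st,_=cv2.connectedComponentsWithStats(m.astype(np.uint8)); i=1+np.argmax(st[1:,4]); print(st[1:])
P=W[l==i]; print(len(P),cv2.minAreaRect((P[:,:2]*1000).astype(np.float32)),np.percentile(P[:,:2],[1,99],axis=0))
# edges: for each y-bin min and max x
for y in np.arange(-.055,.021,.008):
    q=P[np.abs(P[:,1]-y)<.003]
    if len(q)>5: print(y.round(3),q[:,0].min().round(4),q[:,0].max().round(4))
# flare: tops of each leaf, line along clip x
for s in (-1,1):
    q=W[(np.abs(W[...,0]-.53)<.03)&(W[...,2]>.055)&(W[...,2]<.075)&((s*(W[...,1]+.019))>0.005)&((s*(W[...,1]+.019))<.03)]
    q=q[(q[:,2]>.064)]; print(s,len(q),np.polyfit(q[:,0],q[:,1],1),cv2.minAreaRect((q[:,:2]*1000).astype(np.float32)))
```

```text
[[ 119  135   77   52 2153]
 [ 128  176   17   10  127]]
2153 ((529.308349609375, -19.004981994628906), (80.7198715209961, 49.15890884399414), 86.13357543945312) [[ 0.5043648  -0.05652088]
 [ 0.55425436  0.02061548]]
-0.055 0.5031 0.5231
-0.047 0.5037 0.5226
-0.039 0.504 0.5178
-0.031 0.5046 0.5174
-0.023 0.5043 0.5537
-0.015 0.5057 0.5541
-0.007 0.506 0.554
0.001 0.5065 0.5543
0.009 0.507 0.5558
0.017 0.5072 0.5555
-1 170 [-0.01985181 -0.02953448] ((528.676513671875, -39.61284255981445), (19.98716926574707, 7.805446147918701), 0.9608529210090637)
1 122 [-0.05891242  0.03409884] ((530.192626953125, 2.4168901443481445), (6.087808132171631, 20.33403778076172), 88.11590576171875)
```

```bash
python3 - <<'E'
from h import *
plan([0.577,-0.022],[1,-0.034],0.085)
E
python3 -m pendant '[[-0.3,-2.5,0,1],[-0.3,-3,0,1],[-0.3,-2.5,0.5,0],[-0.3,-1.5,0.5,0],[0,-0.5,0.5,0]]'
python3 -m pendant '[[0,0,0,0],[0,0,0,0]]'
python3 - <<'E'
from h import *
plan([0.577,-0.022],[1,-0.034],0.085)
E
```

```text
t 5.37 tcp [0.5599 0.0988 0.158 ] R [[-1.0, 0.005, -0.014], [0.005, 1.0, 0.005], [0.014, 0.005, -1.0]] shift cm [ -1.88 -12.11   7.21] twist 1.64 F [ 0.3 -0.7 -0. ] w 0.23
t: 5.78
tcp_pos: [0.5712, 0.0065, 0.1405]
ee_rot: [[-1.0, 0.027, -0.014], [0.027, 1.0, 0.009], [0.014, 0.009, -1.0]]
force: [0.3, -0.5, 0.4]
width: 0.236
t: 5.95
tcp_pos: [0.5709, 0.0083, 0.1389]
ee_rot: [[-1.0, 0.026, -0.016], [0.026, 1.0, 0.01], [0.016, 0.01, -1.0]]
force: [0.2, -0.6, 0.9]
width: 0.234
t 5.95 tcp [0.5709 0.0083 0.1389] R [[-1.0, 0.026, -0.016], [0.026, 1.0, 0.01], [0.016, 0.01, -1.0]] shift cm [-0.78 -3.07  5.35] twist 0.44 F [ 0.2 -0.6  0.9] w 0.23
```

```bash
python3 -m pendant '[[-0.3,-1.5,1,0.5],[-0.3,-1.2,1,0],[0,-0.3,1,0],[0,0,1,0],[0,0,0,0]]'
python3 - <<'E'
from h import *
plan([0.577,-0.022],[1,-0.034],0.085)
E
python3 m.py w4
```

```text
t: 6.37
tcp_pos: [0.5762, -0.0168, 0.0953]
ee_rot: [[-0.999, 0.028, -0.015], [0.028, 1.0, 0.012], [0.016, 0.012, -1.0]]
force: [-0.6, -0.2, 0.2]
width: 0.239
t 6.37 tcp [ 0.5762 -0.0168  0.0953] R [[-0.999, 0.028, -0.015], [0.028, 1.0, 0.012], [0.016, 0.012, -1.0]] shift cm [-0.12 -0.53  1.02] twist 0.33 F [-0.6 -0.2  0.2] w 0.24
tcp [ 0.5762 -0.0168  0.0953]
x 0.02 ytool [-0.0104  0.0104] axis z -0.0174
x 0.04 ytool [-0.0099  0.0108] axis z -0.0179
x 0.06 ytool [-0.0095  0.0115] axis z -0.0183
x 0.08 ytool [-0.0089  0.0118] axis z -0.0184
x 0.1 ytool [-0.0084  0.0123] axis z -0.0186
x 0.12 ytool [-0.0086  0.0128] axis z -0.0183
orange x tool [-0.0381  0.0178]
```

View pics/w4.png

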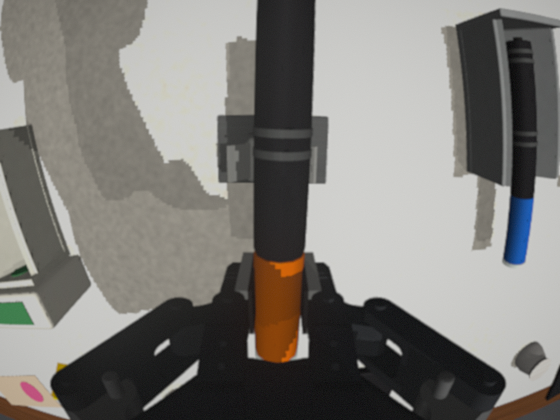

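The torch middle is over the clip at (280,148). I'll correct y by 5 mm and go down to the guides.

```bash
python3 -m pendant '[[-0.1,-0.5,0,0.3],[0,0,0.8,0],[0,0,0.8,0],[0,0,0.5,0],[0,0,0,0]]'
python3 - <<'E'
from h import *
plan([0.577,-0.022],[1,-0.034],0.0265)
E
```

```text
t: 6.83
tcp_pos: [0.5775, -0.0205, 0.0738]
ee_rot: [[-0.999, 0.033, -0.014], [0.032, 0.999, 0.013], [0.014, 0.012, -1.0]]
force: [0.4, 0.0, -0.8]
width: 0.238
t 6.83 tcp [ 0.5775 -0.0205  0.0738] R [[-0.999, 0.033, -0.014], [0.032, 0.999, 0.013], [0.014, 0.012, -1.0]] shift cm [-0.02 -0.22  4.73] twist 0.08 F [ 0.4  0.  -0.8] w 0.24
```

```bash
python3 -m pendant '[[0,-0.2,0.8,0],[0,0,0.8,0],[0,0,0.5,0],[0,0,0,0]]'
python3 - <<'E'
from h import *
plan([0.577,-0.022],[1,-0.034],0.0265)
E
```

```text
t: 7.17
tcp_pos: [0.577, -0.0221, 0.0504]
ee_rot: [[-0.999, 0.032, -0.014], [0.032, 0.999, 0.013], [0.014, 0.013, -1.0]]
force: [-0.0, 1.4, -0.2]
width: 0.24
t 7.17 tcp [ 0.577  -0.0221  0.0504] R [[-0.999, 0.032, -0.014], [0.032, 0.999, 0.013], [0.014, 0.013, -1.0]] shift cm [-0.03 -0.02  2.39] twist 0.1 F [-0.   1.4 -0.2] w 0.24
```

```bash
python3 -m pendant '[[0,0,0.8,0],[0,0,0.8,0],[0,0,0.3,0],[0,0,0,0]]'
python3 - <<'E'
from h import *
plan([0.577,-0.022],[1,-0.034],0.0265)
E
```

```text
t: 7.5
tcp_pos: [0.577, -0.0216, 0.0294]
ee_rot: [[-0.999, 0.032, -0.013], [0.032, 0.999, 0.013], [0.014, 0.013, -1.0]]
force: [0.8, 1.2, -0.1]
width: 0.237
t 7.5 tcp [ 0.577  -0.0216  0.0294] R [[-0.999, 0.032, -0.013], [0.032, 0.999, 0.013], [0.014, 0.013, -1.0]] shift cm [-0.   -0.05  0.29] twist 0.11 F [ 0.8  1.2 -0.1] w 0.24
```

```bash
python3 -m pendant '[[0,0,0.2,0],[0,0,0.2,0],[0,0,0,0]]'
python3 m.py w5
python3 - <<'E'
from h import *
plan([0.577,-0.022],[1,-0.034],0.0265)
p=grab_frame("scene"); cv2.imwrite("pics/s5.png",cv2.resize(p["color"][120:280,180:400],None,fx=3.6,fy=3.6)[:600,:800])
E
```

```text
t: 7.75
tcp_pos: [0.5772, -0.0214, 0.0252]
ee_rot: [[-0.999, 0.032, -0.013], [0.032, 0.999, 0.013], [0.013, 0.013, -1.0]]
force: [-1.3, 0.2, 5.5]
width: 0.238
tcp [ 0.5772 -0.0214  0.0252]
x 0.02 ytool [-0.0104  0.0103] axis z -0.0181
x 0.04 ytool [-0.0124  0.0124] axis z -0.0206
x 0.06 ytool [-0.0125  0.0123] axis z -0.0202
x 0.08 ytool [-0.0087  0.0118] axis z -0.0204
x 0.1 ytool [-0.0082  0.0121] axis z -0.0211
x 0.12 ytool [-0.0083  0.0129] axis z -0.0196
orange x tool [-0.0384  0.0178]
t 7.8 tcp [ 0.5772 -0.0215  0.0253] R [[-0.999, 0.032, -0.013], [0.032, 0.999, 0.013], [0.013, 0.013, -1.0]] shift cm [ 0.02 -0.05 -0.12] twist 0.11 F [-1.3  0.7  5. ] w 0.24
```

View pics/w5.png

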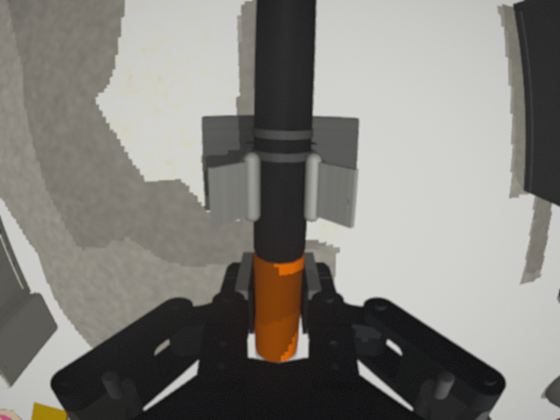

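View pics/s5.png

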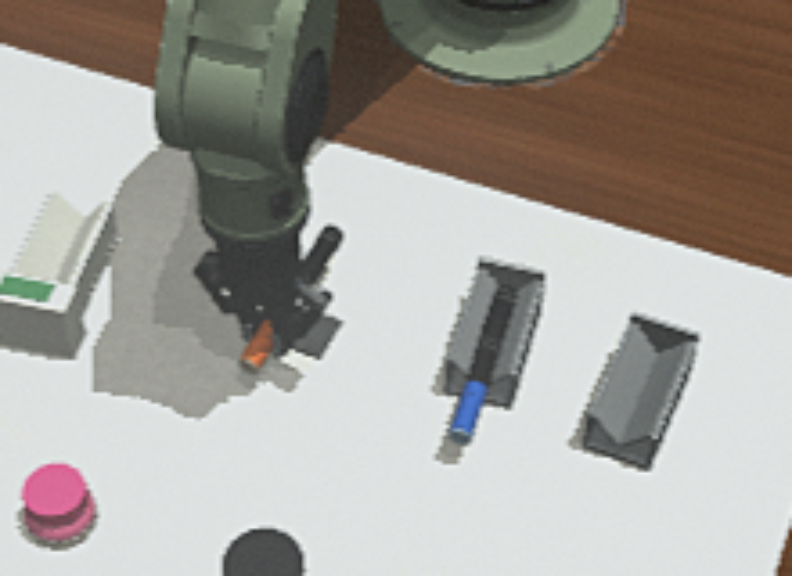

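The wrist view shows the lips closed over the torch at (252,185) and (312,185), so it has nearly snapped in. The axis is at about 46 mm. I'll press a little more.

```bash
python3 -m pendant '[[0,0,0.2,0],[0,0,0.2,0],[0,0,0,0]]'
python3 m.py w6
```

```text
t: 8.1
tcp_pos: [0.5779, -0.0212, 0.0228]
ee_rot: [[-0.999, 0.032, -0.011], [0.032, 0.999, 0.014], [0.012, 0.013, -1.0]]
force: [-1.1, 0.3, 5.2]
width: 0.238
tcp [ 0.5779 -0.0212  0.0228]
x 0.02 ytool [-0.0107  0.0099] axis z -0.0196
x 0.04 ytool [-0.0124  0.0124] axis z -0.0226
x 0.06 ytool [-0.0123  0.0122] axis z -0.0233
x 0.08 ytool [-0.0101  0.0104] axis z -0.0249
x 0.1 ytool [-0.01    0.0105] axis z -0.0268
orange x tool [-0.0375  0.0179]
```

Force stays at 5 N and the torch begins to tilt in the grip, so it is bottomed with the centre at about 45.6 mm. I'll release.

```bash
python3 -m pendant '[[0,0,-0.2,0],[0,0,0,0],[0,0,0,0],[0,0,0,0],[0,0,0,0]]' 8.5
python3 -m pendant '[[0,0,0,0],[0,0,-2,0],[0,0,-3,0],[0,0,-3,0],[0,0,-3,0]]'
python3 -m pendant '[[0,0,0,0],[0,0,0,0]]'
cat > t.py <<'E'
from h import *
import sys
p,s=wrist(); W=fcloud(p); cv2.imwrite(f"pics/{sys.argv[1]}.png",p["color"]); np.save("W.npy",W); np.save("C.npy",p["color"])
hsv=cv2.cvtColor(p["color"],cv2.COLOR_BGR2HSV)
o=(cv2.inRange(hsv,(5,130,60),(18,255,255))>0)&(W[...,2]<.08)
P=W[o]; print(len(P),P.mean(0).round(4),"x",np.percentile(P[:,0],[1,99]).round(4),"ztop",np.percentile(P[:,2],97).round(4))
c,s0=P.mean(0),0
for x in np.arange(.42,.64,.02):
    q=W[(np.abs(W[...,0]-x)<.004)&(np.abs(W[...,1]-c[1])<.016)&(W[...,2]>.03)&(W[...,2]<.07)]
    if len(q)>15: print(x.round(3),"y",np.percentile(q[:,1],[2,50,98]).round(4),"ztop",np.percentile(q[:,2],97).round(4))
E
python3 t.py w7
```

```text
t: 8.57
tcp_pos: [0.5783, -0.0213, 0.0255]
ee_rot: [[-0.999, 0.032, -0.01], [0.032, 0.999, 0.014], [0.01, 0.013, -1.0]]
force: [-0.6, -0.4, 0.2]
width: 0.926
t: 8.98
tcp_pos: [0.5755, -0.0227, 0.1327]
ee_rot: [[-0.999, 0.032, -0.022], [0.032, 0.999, 0.013], [0.022, 0.013, -1.0]]
force: [0.6, -0.2, -0.2]
width: 0.997
t: 9.15
tcp_pos: [0.5782, -0.0229, 0.1386]
ee_rot: [[-0.999, 0.032, -0.014], [0.032, 0.999, 0.013], [0.014, 0.013, -1.0]]
force: [-0.7, -0.3, -0.4]
width: 0.999
3591 [ 0.7596 -0.0157  0.0265] x [0.5604 0.9681] ztop 0.0555
0.44 y [-0.0241 -0.0144 -0.0036] ztop 0.0554
0.46 y [-0.0253 -0.0151 -0.0046] ztop 0.0558
0.48 y [-0.0267 -0.0163 -0.0053] ztop 0.0558
0.5 y [-0.0273 -0.0169 -0.0068] ztop 0.0558
0.52 y [-0.0313 -0.0169 -0.0009] ztop 0.062
0.54 y [-0.0308 -0.0174 -0.0007] ztop 0.0634
0.56 y [-0.0311 -0.0215 -0.0111] ztop 0.0559
0.58 y [-0.0311 -0.0218 -0.0122] ztop 0.0556
0.6 y [-0.0312 -0.0228 -0.0133] ztop 0.0557
0.62 y [-0.0312 -0.0226 -0.0145] ztop 0.056
```

View pics/w7.png

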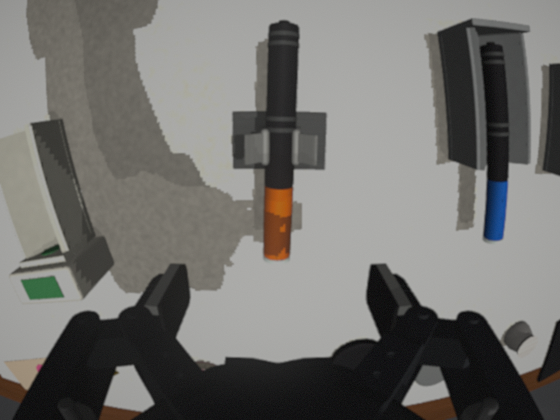

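It is seated level: axis at 44.7 mm, centre x≈0.530, slope −0.05, and the fingers are clear. Next I take the handle at x≈0.480.

```bash
python3 -m pendant '[[2.5,0,0,0],[3,0,0,0],[2.5,0.2,0.5,0.5],[1.2,0.2,0.5,0.5],[0,0,0,0]]'
python3 -m pendant '[[0,0,0,0],[0,0,0,0]]'
python3 - <<'E'
from h import *
plan([0.480,-0.0163],[1,-0.05],0.026)
E
```

```text
t: 9.62
tcp_pos: [0.4815, -0.0157, 0.1257]
ee_rot: [[-0.999, 0.051, -0.017], [0.051, 0.999, 0.013], [0.018, 0.012, -1.0]]
force: [1.1, 0.2, -0.9]
width: 0.999
t: 9.78
tcp_pos: [0.4814, -0.0157, 0.1248]
ee_rot: [[-0.999, 0.05, -0.019], [0.05, 0.999, 0.013], [0.019, 0.012, -1.0]]
force: [1.1, 0.6, -0.1]
width: 0.994
t 9.78 tcp [ 0.4814 -0.0157  0.1248] R [[-0.999, 0.05, -0.019], [0.05, 0.999, 0.013], [0.019, 0.012, -1.0]] shift cm [-0.05 -0.18  9.88] twist -0.01 F [ 1.1  0.6 -0.1] w 0.99
```

```bash
python3 -m pendant '[[0,-0.1,2,0],[0,0,2,0],[0,0,2,0],[0,0,1.2,0],[0,0,0,0]]'
python3 - <<'E'
from h import *
plan([0.480,-0.0163],[1,-0.05],0.026)
E
```

```text
t: 10.2
tcp_pos: [0.4859, -0.0161, 0.0499]
ee_rot: [[-0.999, 0.049, -0.013], [0.049, 0.999, 0.013], [0.014, 0.013, -1.0]]
force: [-1.7, 0.4, -0.3]
width: 0.996
t 10.2 tcp [ 0.4859 -0.0161  0.0499] R [[-0.999, 0.049, -0.013], [0.049, 0.999, 0.013], [0.014, 0.013, -1.0]] shift cm [ 0.56 -0.08  2.39] twist 0.03 F [-1.7  0.4 -0.3] w 1.0
```

```bash
python3 -m pendant '[[0.4,-0.1,1,0],[0.2,0,1,0],[0,0,0.3,0],[0,0,0,0]]'
python3 - <<'E'
from h import *
plan([0.480,-0.0163],[1,-0.05],0.026)
E
```

```text
t: 10.53
tcp_pos: [0.4821, -0.0167, 0.026]
ee_rot: [[-0.999, 0.049, -0.013], [0.049, 0.999, 0.013], [0.013, 0.013, -1.0]]
force: [0.0, 0.4, -0.1]
width: 0.992
t 10.53 tcp [ 0.4821 -0.0167  0.026 ] R [[-0.999, 0.049, -0.013], [0.049, 0.999, 0.013], [0.013, 0.013, -1.0]] shift cm [0.21 0.03 0.  ] twist 0.02 F [ 0.   0.4 -0.1] w 0.99
```

```bash
python3 -m pendant '[[0.1,0,0,0],[0,0,0,0],[0,0,0,0],[0,0,0,0],[0,0,0,0]]' 0
python3 -m pendant '[[0,0,0,0],[0,0,0,0],[0,0,0,0],[0,0,0,0],[0,0,0,0]]' 0
python3 m.py w8
```

```text
t: 10.95
tcp_pos: [0.4829, -0.0166, 0.0279]
ee_rot: [[-0.999, 0.049, -0.01], [0.049, 0.999, 0.013], [0.01, 0.013, -1.0]]
force: [-0.4, 0.0, -0.6]
width: 0.293
t: 11.37
tcp_pos: [0.483, -0.0165, 0.0285]
ee_rot: [[-0.999, 0.049, -0.009], [0.049, 0.999, 0.014], [0.01, 0.013, -1.0]]
force: [0.2, 0.6, -1.4]
width: 0.233
tcp [ 0.483  -0.0165  0.0285]
x 0.02 ytool [-0.0109  0.0098] axis z -0.0161
x 0.04 ytool [-0.0108  0.0097] axis z -0.016Traceback (most recent call last):
  File "m.py", line 15, in <module>
    print("orange x tool",np.percentile(T[o][:,0],[1,99.5]).round(4))
                          ~~~~~~~~~~~~~^^^^^^^^^^^^^^^^^^^^
    return _quantile_unchecked(
        a, q, axis, out, overwrite_input, method, keepdims, weights)
    return _ureduce(a,
                    func=_quantile_ureduce_func,
    ...<5 lines>...
                    overwrite_input=overwrite_input,
                    method=method)
    r = func(a, **kwargs)
    result = _quantile(arr,
                       quantiles=q,
    ...<2 lines>...
                       out=out,
                       weights=wgt)
    slices_having_nans = np.isnan(arr[-1, ...])
                                  ~~~^^^^^^^^^
IndexError: index -1 is out of bounds for axis 0 with size 0
```

View pics/w8.png

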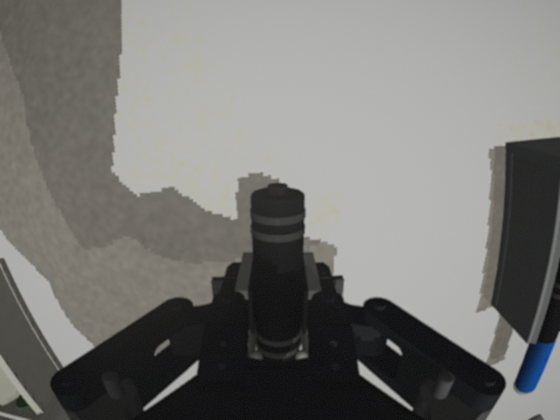

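```bash
python3 -m pendant '[[0,0,-1,0],[0,0,-2,0],[0,0,-3,0],[0,0,-3,0],[0,0,-3,0]]'
python3 -m pendant '[[0,0,-2,0],[0,0,0,0],[0,0,0,0]]'
python3 - <<'E'
from h import *
plan([0.480,-0.0163],[1,-0.05],0.026)
p=grab_frame("scene"); cv2.imwrite("pics/s9.png",cv2.resize(p["color"][100:260,150:370],None,fx=3.6,fy=3.6)[:600,:800]); W=cloud(p); 
hsv=cv2.cvtColor(p["color"],cv2.COLOR_BGR2HSV)
m=(cv2.inRange(hsv,(5,130,60),(16,255,255))>0)&(W[...,2]>.03)&(np.abs(W[...,1])<.15)
P=W[m]; print(len(P),P.mean(0)); c,a,e=line(P)
for x in np.arange(.5,.66,.01):
    q=P[np.abs(P[:,0]-x)<.005]
    if len(q)>4: print(x.round(2),np.median(q[:,1]).round(4),np.percentile(q[:,2],95).round(4))
E
```

```text
t: 11.83
tcp_pos: [0.4804, -0.0182, 0.1497]
ee_rot: [[-0.999, 0.049, -0.02], [0.049, 0.999, 0.013], [0.021, 0.012, -1.0]]
force: [0.4, -0.2, -0.8]
width: 0.235
t: 12.08
tcp_pos: [0.4829, -0.0187, 0.1786]
ee_rot: [[-0.999, 0.05, -0.011], [0.049, 0.999, 0.014], [0.011, 0.013, -1.0]]
force: [0.0, -0.5, -0.8]
width: 0.239
t 12.08 tcp [ 0.4829 -0.0187  0.1786] R [[-0.999, 0.05, -0.011], [0.049, 0.999, 0.014], [0.011, 0.013, -1.0]] shift cm [ 0.13  0.03 15.27] twist 0.02 F [ 0.  -0.5 -0.8] w 0.24
85 [ 0.5888335  -0.02157911  0.20375063]
0.56 -0.018 0.2075
0.57 -0.021 0.2071
0.58 -0.0229 0.207
0.59 -0.0185 0.2103
0.6 -0.0237 0.2072
0.61 -0.0206 0.2089
```

View pics/s9.png

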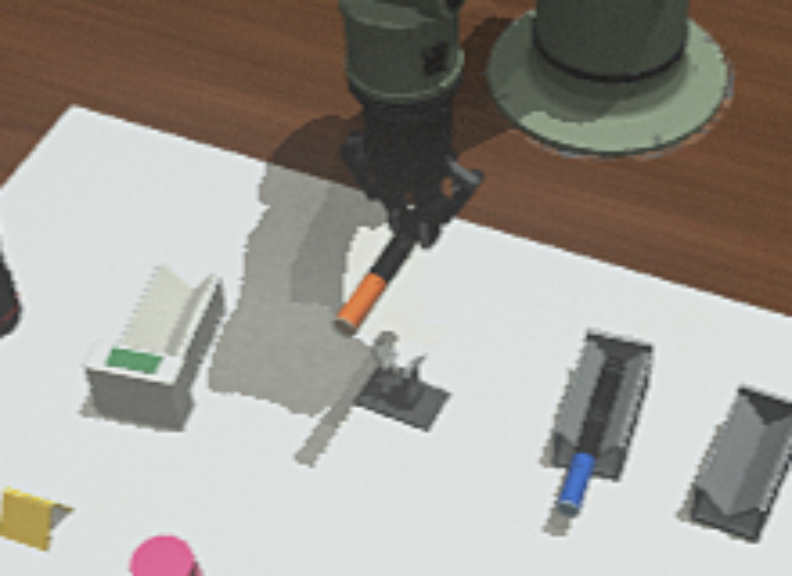

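The torch is out, level, and held by the handle, with the orange head toward +x at (360,300). I'll measure the checker from the top and wrist views.

```bash
python3 -m pendant '[[0,-3,0,0],[0,-3,0,-2],[0,-3,0,-2],[0,-1.5,0,-2],[0,0,0,-2]]'
python3 -m pendant '[[0,0,0,0],[0,0,0,0]]'
cat > ck.py <<'E'
from h import *
import sys
for n in ["top","wrist"]:
    if n=="wrist": p,s=wrist(); W=fcloud(p); print("tcp",s["tcp_pos"])
    else: p=grab_frame(n); W=cloud(p)
    cv2.imwrite(f"pics/{n}{sys.argv[1]}.png",p["color"])
    B=W[(np.abs(W[...,0]-.58)<.13)&(np.abs(W[...,1]+.25)<.075)&(W[...,2]>.02)&(W[...,2]<.09)]
    print(n,len(B))
    if len(B)<50: continue
    print("all",cv2.minAreaRect((B[:,:2]*1000).astype(np.float32)))
    q=B[B[:,2]>.068]; 
    if len(q)>5: print("box top",len(q),cv2.minAreaRect((q[:,:2]*1000).astype(np.float32)),np.median(q[:,2]))
    a=np.array([.978,.21]); pr=np.array([-a[1],a[0]])
    # cross-sections of V: position along a; fit lowest point
    c0=np.array([.558,-.255]); L=(B[:,:2]-c0)@a; T=(B[:,:2]-c0)@pr
    for l in np.arange(-.03,.14,.02):
        k=np.abs(L-l)<.008
        if k.sum()<20: continue
        z=B[k,2]; t=T[k]; hi=z>.048; lo=z<np.percentile(z,15)
        print(l.round(3),"n",k.sum(),"t range hi",(np.percentile(t[hi],[2,98]).round(4) if hi.sum()>3 else None),"t at low",np.median(t[lo]).round(4),"z",np.percentile(z,[3,50,97]).round(4))
E
python3 ck.py a
```

```text
t: 12.55
tcp_pos: [0.4779, -0.1259, 0.1732]
ee_rot: [[-0.995, -0.099, -0.016], [-0.099, 0.995, 0.015], [0.015, 0.016, -1.0]]
force: [-0.5, 0.0, -1.1]
width: 0.233
t: 12.72
tcp_pos: [0.4766, -0.127, 0.1713]
ee_rot: [[-0.995, -0.098, -0.02], [-0.098, 0.995, 0.015], [0.018, 0.017, -1.0]]
force: [-0.7, 0.2, -1.2]
width: 0.239
top 0
tcp [ 0.47652798 -0.1266411   0.17127951]
wrist 7862
all ((570.4288940429688, -254.24810791015625), (151.7209014892578, 86.2359619140625), 8.760760307312012)
box top 124 ((634.3855590820312, -253.7159881591797), (21.717748641967773, 69.56724548339844), 2.8989264965057373) 0.07481308353262371
-0.03 n 1098 t range hi [-0.0303  0.0353] t at low 0.0008 z [0.0233 0.0414 0.0535]
-0.01 n 1030 t range hi [-0.0312  0.0343] t at low -0.0002 z [0.0231 0.0414 0.0534]
0.01 n 972 t range hi [-0.0326  0.0327] t at low -0.0011 z [0.0232 0.0414 0.0534]
0.03 n 871 t range hi [-0.0338  0.0318] t at low -0.0022 z [0.0234 0.0405 0.0533]
0.05 n 729 t range hi [-0.0351 -0.0141] t at low -0.0038 z [0.0233 0.0414 0.0609]
0.07 n 63 t range hi [-0.0474  0.0206] t at low -0.042 z [0.0477 0.0747 0.0761]
```

View pics/wrista.png

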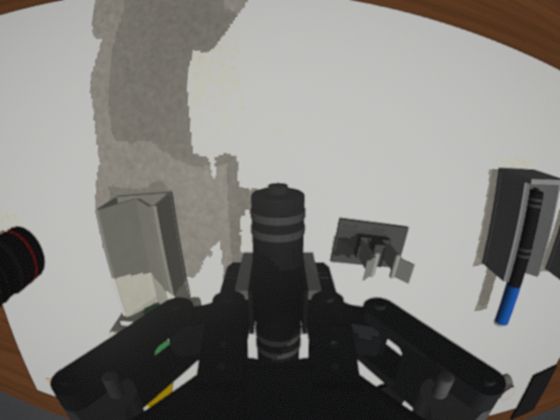

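View pics/topa.png

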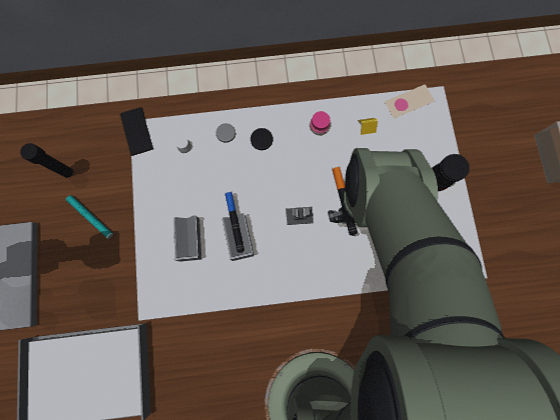

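Run:
```python
from h import *
p,s=wrist(); W=fcloud(p); np.save("W.npy",W)
B=W[(np.abs(W[...,0]-.58)<.13)&(np.abs(W[...,1]+.25)<.065)&(W[...,2]>.02)&(W[...,2]<.09)]
th=np.radians(8.8); a=np.array([np.cos(th),np.sin(th)]); pr=np.array([-a[1],a[0]]); c0=np.array([.5679,-.2534])
L=(B[:,:2]-c0)@a; T=(B[:,:2]-c0)@pr
print("open end",np.percentile(L,[0,.2,1]), "at edges",[np.percentile(L[k],[0.5,2]) for k in ((np.abs(T)<.024)&(B[:,2]<.05),(np.abs(T)>.022)&(np.abs(T)<.032)&(B[:,2]>.05)) ])
for l in np.arange(-.07,.08,.01):
    k=np.abs(L-l)<.005; t=T[k]; z=B[k,2]
    if k.sum()<20: continue
    hi=z>.050; lo=z<.03
    print(l.round(3),k.sum(),np.percentile(t[hi],[2,98]).round(4) if hi.sum()>3 else '', np.median(t[lo]).round(4) if lo.sum()>3 else '',z.max().round(4),np.median(t[z>.055]).round(4) if (z>.055).sum()>2 else '')
```

```text
open end [-0.07353145 -0.07330279 -0.0729922 ] at edges [array([-0.07316665, -0.07250165]), array([-0.07269471, -0.07091927])]
-0.07 771 [-0.032   0.0329] -0.0016 0.055 
-0.06 727 [-0.032   0.0328] -0.0007 0.0551 
-0.05 711 [-0.0321  0.0332] -0.0011 0.055 
-0.04 679 [-0.032   0.0332] -0.0014 0.0547 
-0.03 673 [-0.0319  0.0334] -0.0014 0.0547 
-0.02 640 [-0.0324  0.0331] -0.0013 0.0554 
-0.01 628 [-0.0325  0.0331] -0.0011 0.0549 
0.0 610 [-0.0321  0.0328] -0.001 0.0552 
0.01 588 [-0.032   0.0332] -0.0008 0.0546 
0.02 535 [-0.0322  0.033 ] -0.0011 0.055 
0.03 433 [-0.0325 -0.0224] -0.0011 0.0546 
0.04 336 [-0.0332 -0.0221] -0.0021 0.0548 
0.05 482 [-0.0428 -0.0115] -0.0003 0.074 -0.0308
0.06 41 [-0.0433  0.0249]  0.0764 0.0195
0.07 41 [0.0092 0.0215]  0.0766 0.0146
```

Fit: checker seat ≈ (0.513, −0.262), axis at 8.8°. So the TCP target is (0.467, −0.269).

```bash
python3 - <<'E'
from h import *
plan([0.4668,-0.2691],[.9882,.153],0.024)
E
python3 -m pendant '[[0,-2.5,0,-1.5],[0,-3,0,-1.5],[0,-3,0,0],[0,-2.5,0,0],[0,-1.5,0,0]]'
python3 -m pendant '[[0,0,0,0],[0,0,0,0]]'
python3 - <<'E'
from h import *
plan([0.4668,-0.2691],[.9882,.153],0.024)
E
```

```text
t 12.87 tcp [ 0.477  -0.1261  0.1718] R [[-0.995, -0.099, -0.019], [-0.1, 0.995, 0.015], [0.017, 0.017, -1.0]] shift cm [  2.18 -14.38  14.57] twist -3.1 F [ 0.5  0.4 -0.2] w 0.23
t: 13.28
tcp_pos: [0.4964, -0.2467, 0.1693]
ee_rot: [[-0.986, -0.164, -0.019], [-0.164, 0.986, 0.017], [0.016, 0.02, -1.0]]
force: [-0.6, -0.1, -0.6]
width: 0.238
t: 13.45
tcp_pos: [0.4966, -0.249, 0.1688]
ee_rot: [[-0.987, -0.16, -0.019], [-0.16, 0.987, 0.017], [0.016, 0.019, -1.0]]
force: [-0.1, 0.3, -0.6]
width: 0.237
t 13.45 tcp [ 0.4966 -0.249   0.1688] R [[-0.987, -0.16, -0.019], [-0.16, 0.987, 0.017], [0.016, 0.019, -1.0]] shift cm [ 3.03 -1.79 14.5 ] twist 0.42 F [-0.1  0.3 -0.6] w 0.24
```

```bash
python3 -m pendant '[[1.5,-0.9,0,0.4],[1.4,-0.8,1,0],[0,0,2,0],[0,0,1.5,0],[0,0,0,0]]'
python3 - <<'E'
from h import *
plan([0.4668,-0.2691],[.9882,.153],0.024)
E
```

```text
t: 13.87
tcp_pos: [0.4692, -0.2653, 0.1235]
ee_rot: [[-0.987, -0.157, -0.017], [-0.158, 0.987, 0.017], [0.014, 0.02, -1.0]]
force: [-1.5, 0.7, -0.3]
width: 0.236
t 13.87 tcp [ 0.4692 -0.2653  0.1235] R [[-0.987, -0.157, -0.017], [-0.158, 0.987, 0.017], [0.014, 0.02, -1.0]] shift cm [ 0.15 -0.53  9.95] twist 0.26 F [-1.5  0.7 -0.3] w 0.24
```

```bash
python3 -m pendant '[[0.1,-0.5,1,0.2],[0,0,2,0],[0,0,1,0],[0,0,0,0],[0,0,0,0]]'
python3 m.py w10 2>/dev/null
python3 - <<'E'
from h import *
plan([0.4668,-0.2691],[.9882,.153],0.024)
p=grab_frame("scene"); cv2.imwrite("pics/s10.png",cv2.resize(p["color"][100:260,100:320],None,fx=3.6,fy=3.6)[:600,:800]); W=cloud(p); 
hsv=cv2.cvtColor(p["color"],cv2.COLOR_BGR2HSV)
m=(cv2.inRange(hsv,(5,130,60),(16,255,255))>0)&(W[...,2]>.03)&(W[...,1]<-.1)&(W[...,0]<.75)
P=W[m]; print(len(P),P.mean(0)); 
c0=np.array([.5133,-.2619]);a=np.array([.9882,.153]);L=(P[:,:2]-c0)@a;T=(P[:,:2]-c0)@np.array([-a[1],a[0]])
print(np.percentile(L,[2,98]))
for x in np.arange(.03,.1,.01):
    k=np.abs(L-x)<.005
    if k.sum()>4: print(x.round(2),np.percentile(T[k],[3,50,97]).round(4),np.percentile(P[k,2],95).round(4))
E
```

```text
t: 14.28
tcp_pos: [0.4695, -0.268, 0.0834]
ee_rot: [[-0.988, -0.157, -0.016], [-0.157, 0.987, 0.017], [0.013, 0.019, -1.0]]
force: [0.5, 0.3, -0.6]
width: 0.234
tcp [ 0.4695 -0.268   0.0834]
x 0.02 ytool [-0.0111  0.0096] axis z -0.0161
x 0.04 ytool [-0.0109  0.0095] axis z -0.016
t 14.33 tcp [ 0.4696 -0.2681  0.0835] R [[-0.988, -0.157, -0.015], [-0.157, 0.987, 0.017], [0.012, 0.019, -1.0]] shift cm [ 0.22 -0.17  5.95] twist 0.21 F [-0.6 -0.1 -0.2] w 0.24
70 [ 0.57388577 -0.24946412  0.10816868]
[0.03491464 0.08706854]
0.04 [-0.0056  0.0036  0.0097] 0.1135
0.05 [-0.0077  0.0034  0.0108] 0.1114
0.06 [-0.0027  0.0023  0.01  ] 0.111
0.07 [-0.0055  0.0044  0.0101] 0.1132
0.08 [-0.007   0.0026  0.0112] 0.1136
0.09 [-0.0007  0.0089  0.0108] 0.1124
```

View pics/s10.png

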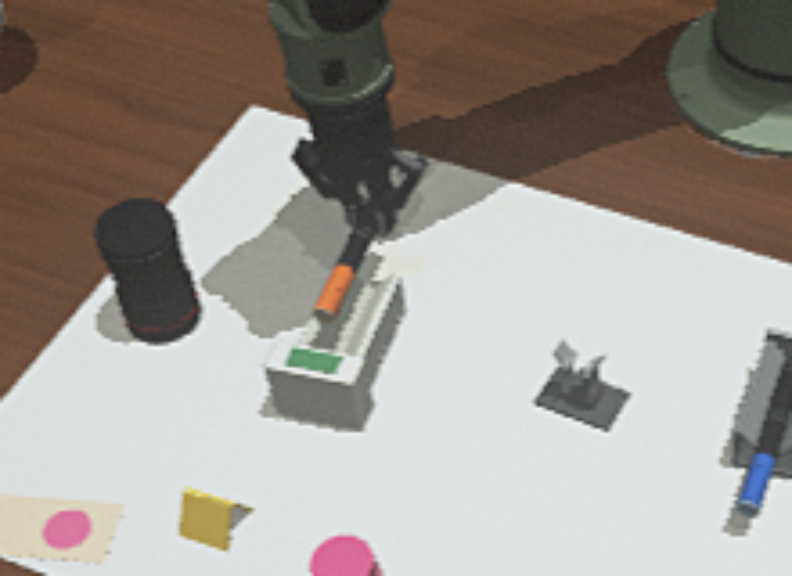

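The head hangs above the trough, aligned and about 12 mm short of the window as intended. I'll lower it.

```bash
python3 -m pendant '[[0.2,-0.2,1,0.2],[0,0,1.3,0],[0,0,1.3,0],[0,0,0.3,0],[0,0,0,0]]'
python3 - <<'E'
from h import *
plan([0.4668,-0.2691],[.9882,.153],0.024)
E
```

```text
t: 14.8
tcp_pos: [0.4689, -0.2715, 0.0451]
ee_rot: [[-0.988, -0.152, -0.01], [-0.152, 0.988, 0.014], [0.008, 0.015, -1.0]]
force: [0.6, 0.7, -0.9]
width: 0.235
t 14.8 tcp [ 0.4689 -0.2715  0.0451] R [[-0.988, -0.152, -0.01], [-0.152, 0.988, 0.014], [0.008, 0.015, -1.0]] shift cm [0.15 0.24 2.11] twist -0.05 F [ 0.6  0.7 -0.9] w 0.23
```

```bash
python3 -m pendant '[[0.1,0.2,0.8,0],[0,0,0.7,0],[0,0,0.3,0],[0,0,0,0]]'
python3 - <<'E'
from h import *
plan([0.4668,-0.2691],[.9882,.153],0.024)
E
```

```text
t: 15.13
tcp_pos: [0.4678, -0.2697, 0.0266]
ee_rot: [[-0.988, -0.152, -0.008], [-0.152, 0.988, 0.013], [0.006, 0.014, -1.0]]
force: [-0.5, -0.3, -0.2]
width: 0.233
t 15.13 tcp [ 0.4678 -0.2697  0.0266] R [[-0.988, -0.152, -0.008], [-0.152, 0.988, 0.013], [0.006, 0.014, -1.0]] shift cm [0.08 0.07 0.26] twist -0.07 F [-0.5 -0.3 -0.2] w 0.23
```

```bash
python3 -m pendant '[[0,0.1,0.2,0],[0,0,0.1,0],[0,0,0,0]]'
python3 -m pendant '[[0,0,0,0],[0,0,0,0]]'
```

```text
t: 15.38
tcp_pos: [0.4676, -0.2685, 0.0236]
ee_rot: [[-0.988, -0.152, -0.008], [-0.152, 0.988, 0.013], [0.006, 0.014, -1.0]]
force: [-0.6, 1.0, 1.5]
width: 0.237
t: 15.55
tcp_pos: [0.4678, -0.2685, 0.0238]
ee_rot: [[-0.988, -0.152, -0.008], [-0.152, 0.988, 0.013], [0.006, 0.014, -1.0]]
force: [-0.7, 0.1, -0.6]
width: 0.237
```

```bash
python3 -m pendant '[[0,0,0.1,0],[0,0,0,0],[0,0,0,0]]' 3.5
python3 -m pendant '[[0,0,0,0],[0,0,0,0],[0,0,0,0],[0,0,0,0]]' 6
python3 -m pendant '[[0,0,-1.5,0],[0,0,-3,0],[0,0,-3,0],[0,0,-3,0],[0,0,-2,0]]' 8.5
python3 -m pendant '[[0,0,0,0],[0,0,0,0],[0,0,0,0]]'
python3 - <<'E'
from h import *
p,s=wrist(); cv2.imwrite("pics/w11.png",p["color"]); print(s["force"],s["tcp_pos"])
c0=np.array([.5133,-.2619]);a=np.array([.9882,.153])
W=fcloud(p); L=(W[...,:2]-c0)@a;T=(W[...,:2]-c0)@np.array([-a[1],a[0]])
for x in np.arange(-.1,.11,.02):
    k=(np.abs(L-x)<.005)&(np.abs(T)<.013)&(W[...,2]>.044)
    if k.sum()>4: print(x.round(2),np.percentile(T[k],[3,50,97]).round(4),np.percentile(W[k,2],95).round(4))
k=(L<-.03)&(np.abs(T)<.015)&(W[...,2]>.03); print("handle end",L[k].min())
p=grab_frame("scene"); cv2.imwrite("pics/s11.png",cv2.resize(p["color"][100:260,100:320],None,fx=3.6,fy=3.6)[:600,:800]); W=cloud(p)
hsv=cv2.cvtColor(p["color"],cv2.COLOR_BGR2HSV)
m=(cv2.inRange(hsv,(5,130,60),(16,255,255))>0)&(W[...,2]>.03)&(W[...,1]<-.1)&(W[...,0]<.75)
P=W[m]; print(len(P),np.percentile((P[:,:2]-c0)@a,[2,98]),P[:,2].max(),P.mean(0))
E
```

```text
t: 15.8
tcp_pos: [0.4682, -0.2688, 0.0232]
ee_rot: [[-0.988, -0.152, -0.007], [-0.152, 0.988, 0.013], [0.005, 0.013, -1.0]]
force: [-0.1, -0.4, 0.1]
width: 0.411
t: 16.13
tcp_pos: [0.4684, -0.269, 0.0233]
ee_rot: [[-0.988, -0.152, -0.007], [-0.152, 0.988, 0.012], [0.005, 0.013, -1.0]]
force: [0.6, -0.0, 0.1]
width: 0.702
t: 16.55
tcp_pos: [0.4666, -0.2691, 0.1485]
ee_rot: [[-0.988, -0.152, -0.015], [-0.152, 0.988, 0.017], [0.012, 0.019, -1.0]]
force: [-0.4, 0.4, 0.1]
width: 0.995
t: 16.8
tcp_pos: [0.4684, -0.2701, 0.1531]
ee_rot: [[-0.988, -0.152, -0.008], [-0.152, 0.988, 0.013], [0.006, 0.014, -1.0]]
force: [0.5, -0.4, 0.8]
width: 0.997
[ 0.45085328 -0.39716149  0.82761387] [ 0.4683606  -0.27014581  0.15305417]
-0.08 [-0.0096 -0.0003  0.0091] 0.0509
-0.06 [-0.0122  0.0013  0.0123] 0.2536
-0.04 [-0.0092 -0.0003  0.0087] 0.0506
-0.02 [-0.0094 -0.0003  0.0089] 0.051
0.0 [-0.0095 -0.0003  0.0091] 0.0507
0.02 [-0.0091 -0.0003  0.0094] 0.0507
0.04 [-0.0093 -0.0004  0.009 ] 0.0506
0.06 [-0.0087  0.0005  0.01  ] 0.0506
0.08 [-0.009   0.0006  0.0094] 0.0507
0.1 [-0.0122  0.0004  0.0122] 0.0616
handle end -0.09170006098165415
70 [0.0312542  0.08966981] 0.05680690102968189 [ 0.57280862 -0.24925524  0.04904123]
```

View pics/w11.png

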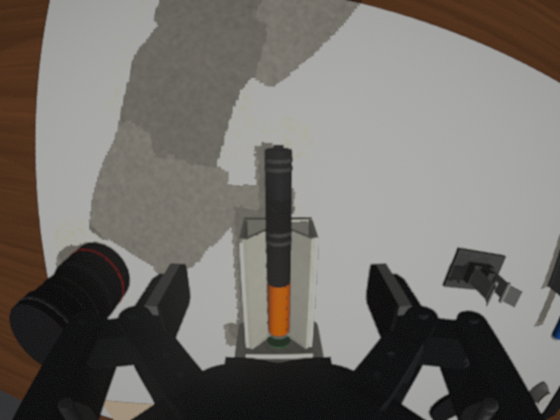

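View pics/s11.png

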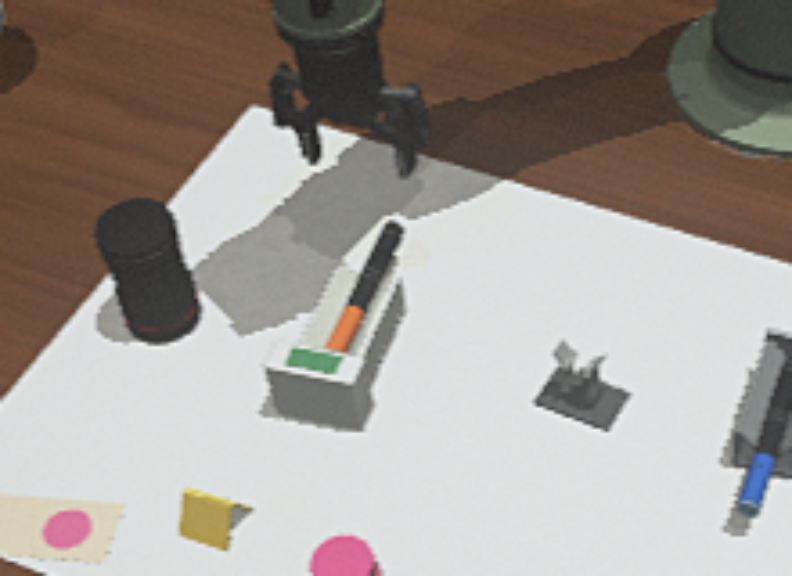

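The torch lies level in the V (axis ≈ 39.7 mm, offset ≈ 1 mm, under 1° off). The orange head faces the green window and the gripper is clear. I'll hand in.

```bash
python3 -c "
from workcell import *
print(hand_in())"
```

```text
the job is handed in; nothing more can be done
None
```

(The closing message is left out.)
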